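# Close the pickle crock, then lift off the cover alone

### The job

The pickle crock's two nested lids, a wooden inner lid with the steel cover resting on it, stand together on the round wooden board. Carry both together by the wooden knob to the large open crock and gently lower them until the inner lid is fully home in its mouth, and let go of the knob; then take hold of the steel cover, lift it alone off the inner lid, leaving the inner lid lying undisturbed in the crock, and finish while still holding the cover level, still and clear of the knob, above the crock. Leave the two jars alone.

Things in the scene. Friction and masses are not known exactly. Their poses are not given: they have to be found in the camera images.
- inner_lid_mid (a point): Inner lid (loose, dark wood, 0.2-0.45 kg), 80 mm high: bevelled plug 103 mm wide, 14 deep; flange 124 wide, 8 thick; straight knob 24 wide, 58 high on it. Point: on the axis (z up the knob), 40 mm above the plug's underside, 26 above the flange's underside, 40 below the knob's top. The knob's top 30 mm stand free above the cover's collar; lifting the knob carries the cover along on the flange.
- cover_mid (a point): Cover (loose, steel, 0.15-0.3 kg), lying loose on the flange: plate 140 mm wide, 6 thick; skirt (131 inside) 6 below it round the flange; central collar 44 wide outside, 34 inside, 22 high above the plate, the knob passing freely through it. Point: on the axis (z up), 5 mm above the plate's top, 17 above the skirt's lower edge, 17 below the collar's top; 7 below the inner lid's point when nested.
- crock_mouth (a point): Large open crock (fixed, white stoneware, 140 mm wide, 120 high, two small ears on its sides): centre of its round mouth at rim height, z up. Mouth 109 mm wide inside, rim 132 outside. With the inner lid home its flange lies on the rim and its point is 26 mm above this one.
- board: Round wooden board (fixed, 156 mm across, 15 mm thick) on which the two nested lids stand at the start; origin at the centre of its underside.
- small_crock: Smaller open crock (fixed, white stoneware, 98 mm across, 120 mm high, mouth 70 mm): not the one meant, the lids do not fit it; origin at the centre of its underside.
- jar_a: Jar of pickles (loose, 68 mm across, 95 mm high, white cap), to be left alone; origin at the centre of its underside.
- jar_b: Jar of beetroot (loose, 68 mm across, 95 mm high, red cap), to be left alone; origin at the centre of its underside.
Things that resemble listed ones, but are neither listed nor needed, are in the scene too. Several things have the shape of the board; the one meant has the colours described above. Of the things that look like the part that bears inner_lid_mid, the larger one is meant.

How it is judged:
On the way, in this order (a step that is already met when the one before it is completed fails the run):
1. both lids, nested, are lifted off the board by the knob (z of inner_lid_mid in the frame of board above 0.07 m and contact force between the fingers and inner_lid above 1 N and z of cover_mid in the frame of inner_lid_mid below 0.005 m), for 0.1 s.
2. both lids, still nested, are home in the large crock and the knob is released (horizontal distance between inner_lid_mid and crock_mouth below 0.007 m and z of inner_lid_mid in the frame of crock_mouth between 0.022 and 0.03 m and angle between inner_lid_mid's own z axis and vertical below 0.06 rad and z of cover_mid in the frame of inner_lid_mid below -0.003 m and contact force between the fingers and inner_lid below 0.3 N and linear speed of inner_lid below 0.02 m/s), for 0.2 s.
At the end, for the whole second after the job is handed in: Fingers hold the cover still, within 0.2 rad of level and 50 mm of the crock axis, its lower edge over 16 mm above the knob top, touching nothing else; the inner lid lies untouched, at rest, home in the large crock: within 7 mm of centre, 4 mm of seated height, 0.06 rad of level (horizontal distance between inner_lid_mid and crock_mouth below 0.007 m and z of inner_lid_mid in the frame of crock_mouth between 0.022 and 0.03 m and angle between inner_lid_mid's own z axis and vertical below 0.06 rad and z of cover_mid in the frame of inner_lid_mid above 0.073 m and horizontal distance between cover_mid and crock_mouth below 0.05 m and angle between cover_mid's own z axis and vertical below 0.2 rad and contact force between the fingers and cover above 1 N and contact force between each of cover, the fingers and inner_lid below 0.2 N and contact force between cover and crock below 0.2 N and linear speed of cover below 0.03 m/s and linear speed of inner_lid below 0.02 m/s); the arm keeps its last pose, push and grip.
It fails at once if the cover comes off (over 12 mm) while the inner lid is not lying home in the large crock (z of cover_mid in the frame of inner_lid_mid above 0.005 m and not (horizontal distance between inner_lid_mid and crock_mouth below 0.007 m and z of inner_lid_mid in the frame of crock_mouth between 0.022 and 0.03 m and angle between inner_lid_mid's own z axis and vertical below 0.06 rad)).
It fails at once if the inner lid is jerked (over 0.08 m/s) while the cover is off it (z of cover_mid in the frame of inner_lid_mid above 0.005 m and linear speed of inner_lid above 0.08 m/s).
It fails at once if the lids are dropped or slammed onto the crock (over 0.3 m/s within 40 mm of home) (horizontal distance between inner_lid_mid and crock_mouth below 0.03 m and z of inner_lid_mid in the frame of crock_mouth below 0.066 m and linear speed of inner_lid above 0.3 m/s).
It fails at once if a jar is pushed more than 20 mm (distance of any of jar_a, jar_b from where it was at the start of the episode above 0.02 m).
It also fails if it takes over 45 s, if anything falls off the work surface, if the arm or the gripper's body presses on something with over 40 N, if the wrist force passes 120 N, or if a joint passes its speed limit or range.

### The arm

A 6-joint arm with a two-finger parallel gripper is mounted at the origin on the work surface. World frame = base frame: x ahead of the robot, y to its left, z up, the work surface at z = 0. Lengths are in m, angles in rad, forces in N, time in s.
With the tool pointing down it reaches from about 0.375 to 0.9 m from the base axis. Payload 3.1 kg.
Tool frame: the origin (TCP) lies on the front face of the gripper's body, between the roots of the fingers; the fingertips stand 73 mm ahead of it and the grasp point (between the pads) lies 54 mm ahead of it (manip.finger_overhang is the distance from the TCP to the fingertips, in m); z points along the fingers, y is the direction in which the jaws open and shut (so a half turn about z gives the same grasp; the last joint's range is limited). The gripper opens to 85 mm and grips with 20 to 120 N. Pads are 22 mm wide; open, the fingers measure 114 mm over their backs; the gripper's body (76 mm by 85 mm) begins 54 mm behind the grasp point. The pads swing forward as they close: fully open they stand 13 mm farther back than shut.
Start: joints at [1.111, 0.527, 1.433, -0, 1.181, -0.178], TCP at [0.173, 0.601, 0.304] pointing down, gripper open.
Joint ranges: [-3.08, 3.08], [-0.75, 2.2], [0.22, 2.44], [-1.43, 4.57], [0, 2.65], [-2.85, 2.85]. Speed limits (rad/s): [2.79, 2.79, 3.14, 3.14, 3.14, 3.14].

### API

Orientations are given as a unit quaternion [x, y, z, w].
In Python, from station import manip gives the robot as it stands.
- The arm moves only by the tool apply_moves, never from a script. Its argument "increments" is a list that holds one entry, the list of rows, each a list of 4 numbers: the shift along the tool's x, y, z in m, then the turn about the tool's z in degrees. In form: [[[dx, dy, dz, spin], ...]]. A call has 1 to 5 rows; each row shifts and turns the pose as measured when the row begins, along the tool's axes as they then stand; what a row does not reach is not made up. A row lasts 1/10 s, in which the tool goes at most 50 mm and 8.59 degrees, less where a joint would pass 70% of its speed; a pose out of reach is approached as far as the arm can. A call with a gripper value outside its range is refused whole. "fingers" is the opening, from 0 (shut) to 1 (fully open), set as the call begins (left out, the last holds). The fingers move at their own pace and stop on an object; "newtons" is the grip in N (left out, the last holds). Time passes only in rows, so rows that do not move let the fingers close. It gives the time, the measured TCP pose, the force and the opening at its end, in the units of the state.
- manip.sense(): the state, without advancing time (a new reading comes with each control period).
- manip.snapshot(name): name is "side" or "top" or "wrist"; returns (picture, depth): 400x640x3 uint8, red, green, blue; 400x640 float32, m along the optical axis (not along the pixel's ray), 0 where there is no reading.
- manip.camera_model(name): a dict with "mtx" (3x3 intrinsics, pixels), "R" (3x3) and "t" (3): a world point X has camera coordinates R X + t; the wrist camera has in their place "mount" (4x4, takes a point from camera to tool coordinates, whose origin is the TCP and whose axes are the flange's). Camera axes: x right, y down, z forward; pixel columns grow to the right and rows downward; lengths in m; the calibration is good to about 2 mm. A picture is of the moment at which its call begins: read the wrist's pose just before it. camera_model takes no time and is no camera call.
- manip.sign_off(): hands the job in, once; it reports no verdict.
The state is a dict: "t": time; "q": joint angles; "qd": joint speeds; "tau": joint torques, N m; "tcp_pos": TCP position; "tool_rot": TCP orientation; "force": force on the tool from outside, world axes, zero at the start; "ft_torque": the same for the moment, N m; "finger_gap": opening from 0.0 (shut) to 1.0 (fully open).
Only numpy, scipy, OpenCV 4.12 (cv2) and the standard library are available. Lean on these libraries where they do the work, as an engineer would, in place of code of your own. Each camera call takes 0.05 s, during which the arm holds its last target.

## Working session

There is one attempt and no reset: what is moved stays moved. The work goes in short steps, Python scripts to look and compute and a tool call to move; the robot and the scene stay as the last step left them, time stands still between calls to the robot, and variables do not carry over. Pictures are saved under pics/ and viewed, and the job is handed in when it is done.

Besides the shell and the picture viewer there is one more tool, called after "Emit:" as name(argument=value, ...) on one line, values as JSON. apply_moves: Moves the arm, as the interface text tells. Its arguments: {"type":"object","properties":{"increments":{"type":"array","items":{"type":"array","items":{"type":"array","items":{"type":"number"}}}},"fingers":{"type":"number"},"newtons":{"type":"number"}},"required":["increments"]}

```bash
ls; mkdir -p pics
cat > h.py <<'E'
import numpy as np, cv2
from station import manip
from scipy.spatial.transform import Rotation as Rn
def cam(name,s=None):
    c=manip.camera_model(name); K=np.array(c["mtx"])
    if "mount" in c:
        M=np.array(c["mount"]); s=s or manip.sense()
        Rt=Rn.from_quat(s["tool_rot"]).as_matrix()
        Rwc=Rt@M[:3,:3]; o=Rt@M[:3,3]+np.array(s["tcp_pos"])
    else:
        R=np.array(c["R"]);t=np.array(c["t"]);Rwc=R.T;o=-R.T@t
    return K,Rwc,o
def plane(c,uv,z):
    K,R,o=c; d=R@np.linalg.inv(K)@np.array([uv[0],uv[1],1.]); return o+d*(z-o[2])/d[2]
def proj(c,X):
    K,R,o=c; p=K@(R.T@(np.array(X)-o)); return p[:2]/p[2]
def cloud(c,d):
    K,R,o=c; v,u=np.mgrid[:d.shape[0],:d.shape[1]]
    p=np.stack([(u-K[0,2])/K[0,0]*d,(v-K[1,2])/K[1,1]*d,d],-1)
    return p@R.T+o
def snap(name,fn=None):
    s=manip.sense(); c=cam(name,s); im,d=manip.snapshot(name)
    if fn: cv2.imwrite('pics/'+fn,im[:,:,::-1])
    return im,d,c
E
python3 - <<'E'
from h import *
print(manip.sense())
for n in ["top","side"]:
    im,d,c=snap(n,n+"1.png"); print(n,c[2],c[1]); np.savez(n+"1.npz",im=im,d=d,K=c[0],R=c[1],o=c[2])
E
```

```text
pics
{'t': 0.0, 'q': array([ 1.11146245e+00,  5.28436933e-01,  1.43386634e+00, -3.86801220e-05,
        1.18143140e+00, -1.78476084e-01]), 'qd': array([ 0.00130026, -0.00192693,  0.00052477, -0.00144867,  0.00108955,
        0.00071068]), 'tau': array([ 2.10742459e-03, -4.42339754e+01, -1.78032660e+01, -2.06795681e-05,
        8.32743739e-03,  2.51570391e-06]), 'tcp_pos': array([0.17295351, 0.60001768, 0.30296287]), 'tool_rot': array([ 1.39960436e-01,  9.90156517e-01, -1.02261333e-03, -3.18806696e-04]), 'force': array([ 0.37748288,  0.65562099, -0.07751274]), 'ft_torque': array([-0.01749153,  0.01339201,  0.04517966]), 'finger_gap': 1.0000287655688398}
top [ 0.27581143 -0.0904082   1.32020943] [[-0.07232687 -0.97628446  0.20405263]
 [-0.99736588  0.07192168 -0.00941101]
 [-0.00548799 -0.20419581 -0.97891468]]
side [ 0.09126018 -1.00144596  0.86281264] [[ 0.90360272 -0.25846872  0.34160802]
 [-0.4283189  -0.55763809  0.71104338]
 [ 0.00671117 -0.7888179  -0.61459033]]
```

View pics/top1.png

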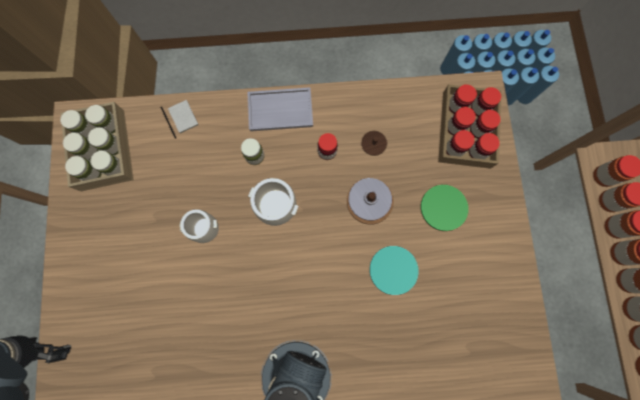

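View pics/side1.png

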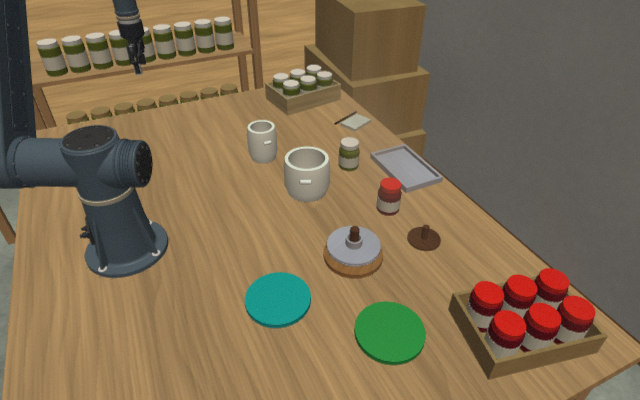

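The top view shows the knob lid with its steel cover at (370,200). A lone, smaller dark lid, a look-alike, is at (374,143). The large crock is at (273,202), the small crock at (198,226), and the jars at (252,150) and (328,145). Green and teal discs, also look-alikes (of the board), are at (445,208) and (394,270). I choose the lid at (370,200), the one wearing the steel cover on the wooden disc.

Run:
```python
from h import *
from scipy.optimize import least_squares
def circ(P):
    f=lambda p:np.hypot(P[:,0]-p[0],P[:,1]-p[1])-p[2]
    m=P.mean(0); r=least_squares(f,[m[0],m[1],.05],loss='soft_l1',f_scale=.002); return r.x,np.std(f(r.x))
D={}
for n in ["top","side"]:
    z=np.load(n+"1.npz"); c=(z["K"],z["R"],z["o"]); im=z["im"]; X=cloud(c,z["d"]); D[n]=(im,c,X)
im,c,X=D["top"]
a=im[150:260,220:410]; b=D["side"][0][130:285,270:400]
cv2.imwrite("pics/crop1.png",np.hstack([cv2.resize(a,(400,232)),cv2.resize(b,(277,232))])[:,:,::-1])
# rough centres
for nm,uv,zz in [("lids",(370,200),.06),("crock",(273,202),.12),("small",(198,226),.12),("jar a",(251,147),.095),("jar b",(328,142),.095),("decoy",(374,143),.02)]:
    print(nm,plane(c,uv,zz).round(3))
L=plane(c,(370,200),.06);C=plane(c,(273,202),.12)
for n in D:
    im,c,X=D[n]
    g=lambda P,r:np.hypot(X[...,0]-P[0],X[...,1]-P[1])<r
    Z=X[...,2]
    m=g(C,.09)&(Z>.105)&(Z<.14); print(n,"rim",m.sum(),np.percentile(Z[m],[5,50,95]).round(4),circ(X[m][:,:2]))
    p=g(L,.1)&(Z>.036)&(Z<.052)
    e=p&~cv2.erode(p.astype(np.uint8),np.ones((3,3))).astype(bool); 
    print("plate",p.sum(),np.median(Z[p]).round(4)); 
    v,u=np.where(e); hull=cv2.convexHull(np.stack([u,v],1).astype(np.int32))[:,0]
    H=np.array([plane(c,q,.043)[:2] for q in hull.astype(float)]); print(circ(H))
    k=g(L,.05)&(Z>.07)&(Z<.12); print("knob",k.sum(),X[k].mean(0).round(4),np.percentile(Z[k],95).round(4))
```

```text
lids [ 0.524 -0.274  0.06 ]
crock [0.528 0.03  0.12 ]
small [0.471 0.259 0.12 ]
jar a [0.718 0.094 0.095]
jar b [ 0.716 -0.154  0.095]
decoy [ 0.728 -0.313  0.02 ]
top rim 546 [0.1082 0.1199 0.1242] (array([0.53651363, 0.03150668, 0.06117676]), np.float64(0.003703225106503005))
plate 1281 0.0435
(array([ 0.5325241 , -0.27755473,  0.06958887]), np.float64(0.0003229850007910968))
knob 55 [ 0.5312 -0.2767  0.0923] 0.0999
side rim 577 [0.1063 0.1168 0.1211] (array([0.53400869, 0.02876379, 0.06111358]), np.float64(0.00361228981225267))
plate 1418 0.0424
(array([ 0.52847529, -0.28094154,  0.0710942 ]), np.float64(0.0012727592561383007))
knob 110 [ 0.5279 -0.2822  0.087 ] 0.0966
```

View pics/crop1.png

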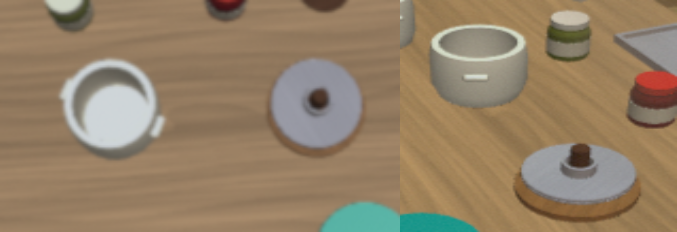

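```bash
cat >> h.py <<'E'
def delta(target,yaw=None):
    s=manip.sense(); R=Rn.from_quat(s["tool_rot"]).as_matrix()
    print("t",round(s["t"],2),"tcp",np.round(s["tcp_pos"],4),"tool delta",(R.T@(np.array(target)-s["tcp_pos"])).round(4),"x",R[:,0].round(3),"z",R[:,2].round(3),"gap",round(s["finger_gap"],3),"F",np.round(s["force"],2))
E
python3 - <<'E'
from h import *
print(np.array(manip.camera_model("wrist")["mount"]).round(3)); delta([.5,.03,.35])
E
```

```text
[[ 0.    -0.953 -0.304  0.078]
 [ 1.     0.    -0.     0.001]
 [ 0.    -0.304  0.953 -0.07 ]
 [ 0.     0.     0.     1.   ]]
t 0.1 tcp [0.173  0.6001 0.303 ] tool delta [-0.4722 -0.4572 -0.0463] x [-0.961  0.277  0.   ] z [-0.001 -0.002 -1.   ] gap 1.002 F [ 0.28 -0.2  -0.08]
```

Emit:
apply_moves(increments=[[[-0.034,-0.033,-0.005,0],[-0.034,-0.033,-0.005,0],[-0.034,-0.033,-0.005,0],[-0.034,-0.033,-0.005,0],[-0.034,-0.033,-0.005,0]]])

```text
t: 0.6
tcp_pos: [0.2909, 0.3926, 0.3251]
tool_rot: [0.134, 0.991, -0.002, -0.001]
force: [1.3, 0.2, 0.3]
finger_gap: 0.998
```

Emit:
apply_moves(increments=[[[-0.034,-0.033,-0.005,0],[-0.034,-0.033,-0.005,0],[-0.034,-0.033,-0.005,0],[-0.034,-0.033,-0.005,0],[-0.034,-0.033,-0.005,0]]])

```text
t: 1.1
tcp_pos: [0.413, 0.1793, 0.3504]
tool_rot: [0.133, 0.991, -0.002, -0.002]
force: [0.8, 0.3, -0.4]
finger_gap: 0.997
```

Run:
```python
from h import *
delta([.48,.03,.35])
```

```text
t 1.1 tcp [0.413  0.1793 0.3504] tool delta [-0.1041 -0.1263  0.0006] x [-0.964  0.264  0.004] z [-0.005 -0.003 -1.   ] gap 0.997 F [ 0.84  0.26 -0.38]
```

Emit:
apply_moves(increments=[[[-0.036,-0.034,0,0],[-0.036,-0.034,0,0],[-0.036,-0.034,0,0],[-0.03,-0.02,0,0],[0,0,0,0]]])

```text
t: 1.6
tcp_pos: [0.5171, 0.0162, 0.3506]
tool_rot: [0.137, 0.991, -0.002, -0.0]
force: [-0.2, 0.5, 0.6]
finger_gap: 0.998
```

Run:
```python
from h import *
delta([.53,.03,.35])
im,d,c=snap("wrist","w1.png"); np.savez("w1.npz",im=im,d=d,K=c[0],R=c[1],o=c[2])
```

```text
t 1.6 tcp [0.5171 0.0162 0.3506] tool delta [-0.0086  0.0168  0.0005] x [-0.962  0.272 -0.   ] z [-0.001 -0.005 -1.   ] gap 0.998 F [-0.15  0.49  0.56]
```

View pics/w1.png

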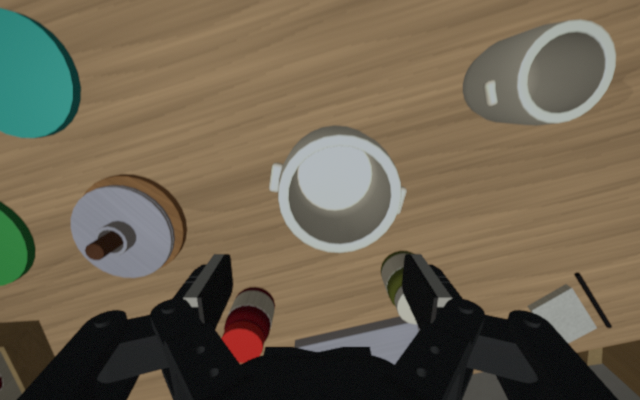

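The wrist view shows the large crock's rim at about (339,193) and the nested lids at (122,228). I'll fit the rim from it.

```bash
cat >> h.py <<'E'
from scipy.optimize import least_squares
def circ(P):
    f=lambda p:np.hypot(P[:,0]-p[0],P[:,1]-p[1])-p[2]
    m=P.mean(0); r=least_squares(f,[m[0],m[1],.05],loss='soft_l1',f_scale=.002); return r.x.round(4),np.std(f(r.x)).round(4)
def rimfit(c,im,d,P,z,r,zt):
    X=cloud(c,d); m=(np.hypot(X[...,0]-P[0],X[...,1]-P[1])<r)&(abs(X[...,2]-z)<zt)
    m=m.astype(np.uint8)
    cs,_=cv2.findContours(m,cv2.RETR_CCOMP,cv2.CHAIN_APPROX_NONE)
    out=[]
    for k in sorted(cs,key=len)[::-1][:2]:
        H=np.array([plane(c,q,z)[:2] for q in k[:,0].astype(float)]); out.append((len(k),)+circ(H))
    return np.median(X[m>0][:,2]).round(4),out
E
python3 - <<'E'
from h import *
z=np.load("w1.npz"); c=(z["K"],z["R"],z["o"])
print(rimfit(c,z["im"],z["d"],[.535,.03],.12,.075,.008))
print(rimfit(c,z["im"],z["d"],[.530,-.28],.043,.09,.006))
X=cloud(c,z["d"]);k=(np.hypot(X[...,0]-.53,X[...,1]+.28)<.04)&(X[...,2]>.089); print(X[k].mean(0),np.percentile(X[k][:,2],90))
E
```

```text
(np.float64(0.12), [(344, array([0.5377, 0.0347, 0.0655]), np.float64(0.0005)), (284, array([0.5373, 0.0347, 0.0541]), np.float64(0.0004))])
(np.float64(0.0433), [(281, array([ 0.533 , -0.2739,  0.0697]), np.float64(0.0008)), (133, array([ 0.5379, -0.2924,  0.0312]), np.float64(0.0077))])
[ 0.53266694 -0.27336736  0.09442887] 0.09589684020436995
```

Run:
```python
from h import *
delta([.533,-.274,.26])
```

```text
t 1.65 tcp [0.5153 0.0178 0.3503] tool delta [-0.0965 -0.2757  0.0911] x [-0.963  0.271  0.003] z [-0.004 -0.003 -1.   ] gap 0.997 F [ 0.53 -0.37  0.08]
```

Emit:
apply_moves(increments=[[[-0.014,-0.044,0.01,0],[-0.014,-0.044,0.01,0],[-0.014,-0.044,0.01,0],[-0.014,-0.044,0.01,0],[-0.014,-0.044,0.01,0]]])

```text
t: 2.15
tcp_pos: [0.521, -0.2068, 0.2988]
tool_rot: [0.128, 0.992, 0.002, -0.004]
force: [0.7, 1.1, -0.2]
finger_gap: 1.002
```

Emit:
apply_moves(increments=[[[-0.012,-0.04,0.02,0],[-0.012,-0.03,0.02,0],[0,0,0,0]]])

```text
t: 2.45
tcp_pos: [0.525, -0.2837, 0.2556]
tool_rot: [0.129, 0.992, 0.002, -0.005]
force: [0.2, 0.6, -0.1]
finger_gap: 0.999
```

Run:
```python
from h import *
delta([.533,-.274,.26])
im,d,c=snap("wrist","w2.png"); np.savez("w2.npz",im=im,d=d,K=c[0],R=c[1],o=c[2])
print(rimfit(c,im,d,[.530,-.28],.043,.09,.006))
X=cloud(c,d);k=(np.hypot(X[...,0]-.53,X[...,1]+.28)<.04)&(X[...,2]>.089); print(circ(X[k][:,:2]),X[k].mean(0),np.percentile(X[k][:,2],90))
```

```text
t 2.45 tcp [ 0.525  -0.2837  0.2556] tool delta [-0.0052  0.0114 -0.0044] x [-0.967  0.256  0.011] z [-0.01   0.006 -1.   ] gap 0.999 F [ 0.22  0.61 -0.1 ]
(np.float64(0.0432), [(384, array([ 0.5328, -0.2758,  0.0689]), np.float64(0.0003)), (139, array([ 0.5386, -0.2767,  0.0251]), np.float64(0.0011))])
(array([ 0.4338, -0.2546,  0.0844]), np.float64(0.0067)) [ 0.51469101 -0.27319145  0.25856042] 0.27640345531487825
```

View pics/w2.png

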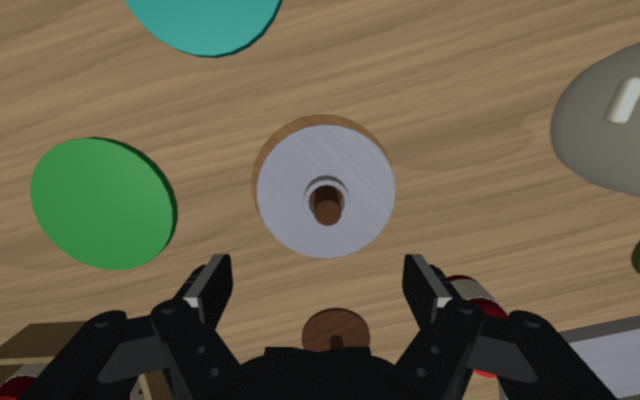

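The lids are centred at about (326,190) and the knob's top at (327,210). The lone smaller lid is at (336,330). Next I'll locate the knob's top.

Run:
```python
from h import *
z=np.load("w2.npz"); c=(z["K"],z["R"],z["o"]); X=cloud(c,z["d"])
k=(np.hypot(X[...,0]-.533,X[...,1]+.276)<.025)&(X[...,2]>.091)&(X[...,2]<.1)
v,u=np.where(k); print(k.sum(),u.mean(),v.mean(),X[k].mean(0), (X[k].max(0)+X[k].min(0))/2,np.ptp(X[k],axis=0))
print(plane(c,((u.min()+u.max())/2,(v.min()+v.max())/2),.095))
delta([.533,-.276,.16])
```

```text
595 326.9495798319328 212.67731092436975 [ 0.53217434 -0.27575509  0.09496604] [ 0.53255146 -0.27576494  0.09404593] [0.0235051  0.02298909 0.00584573]
[ 0.53198511 -0.27566524  0.095     ]
t 2.5 tcp [ 0.5249 -0.2817  0.2565] tool delta [-0.0075  0.0072  0.0965] x [-0.967  0.255  0.011] z [-0.01   0.007 -1.   ] gap 1.001 F [-0.88  0.56  0.32]
```

Emit:
apply_moves(increments=[[[-0.0075,0.006,0.04,0],[0,0,0.035,0],[0,0,0.012,0],[0,0,0,0]]])

```text
t: 2.9
tcp_pos: [0.5342, -0.27, 0.1709]
tool_rot: [0.126, 0.992, 0.003, -0.004]
force: [-0.5, -0.1, -0.2]
finger_gap: 0.999
```

Run:
```python
from h import *
delta([.5323,-.2757,.139])
```

```text
t 2.9 tcp [ 0.5342 -0.27    0.1709] tool delta [ 0.0001 -0.0061  0.0319] x [-0.968  0.25   0.009] z [-0.008  0.008 -1.   ] gap 0.999 F [-0.55 -0.08 -0.24]
```

Emit:
apply_moves(increments=[[[0,-0.004,0.01,0],[0,-0.001,0.01,0],[0,-0.001,0.008,0],[0,0,0.003,0],[0,0,0,0]]])

```text
t: 3.4
tcp_pos: [0.5345, -0.2753, 0.1426]
tool_rot: [0.125, 0.992, 0.002, -0.001]
force: [0.0, -0.3, 0.2]
finger_gap: 1.003
```

Run:
```python
from h import *
delta([.5323,-.2757,.139])
im,d,c=snap("wrist","w3.png")
```

```text
t 3.4 tcp [ 0.5345 -0.2753  0.1426] tool delta [ 0.002  -0.0009  0.0036] x [-0.969  0.248  0.002] z [-0.002  0.003 -1.   ] gap 1.003 F [ 0.03 -0.32  0.19]
```

View pics/w3.png

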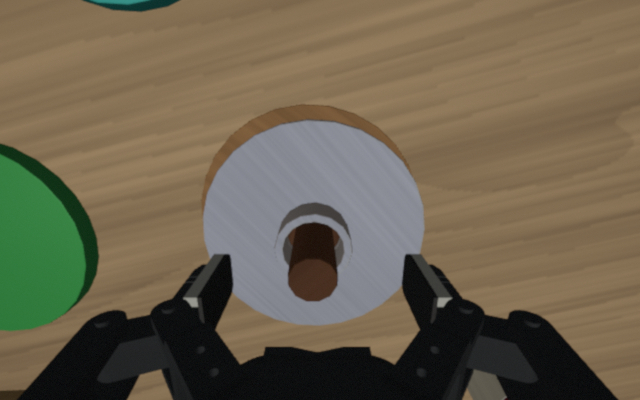

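The knob's top is at (312,280), about 2 mm left of the finger midline (column 317). I'll correct that, then close.

Emit:
apply_moves(increments=[[[0.001,-0.002,0.003,0],[0,0,0,0]]])

```text
t: 3.65
tcp_pos: [0.5333, -0.2777, 0.1402]
tool_rot: [0.125, 0.992, 0.001, -0.0]
force: [-0.3, 0.2, 1.2]
finger_gap: 1.002
```

Emit:
apply_moves(increments=[[[0,0,0,0],[0,0,0,0],[0,0,0,0],[0,0,0,0],[0,0,0,0]]], fingers=0, newtons=60)

```text
t: 4.15
tcp_pos: [0.5335, -0.2777, 0.1409]
tool_rot: [0.125, 0.992, 0.001, 0.0]
force: [0.3, 1.4, 0.1]
finger_gap: 0.263
```

Run:
```python
from h import *
delta([.5323,-.2757,.139])
im,d,c=snap("wrist","w4.png")
X=cloud(c,d);print(rimfit(c,im,d,[.533,-.276],.043,.085,.006))
im,d,c=snap("side"); cv2.imwrite("pics/s4.png",cv2.resize(im[170:290,280:440,::-1],None,fx=4,fy=4))
```

```text
t 4.15 tcp [ 0.5335 -0.2777  0.1409] tool delta [0.0016 0.0016 0.0019] x [-0.969  0.248 -0.   ] z [ 0.001  0.002 -1.   ] gap 0.263 F [0.34 1.43 0.1 ]
(np.float64(0.0432), [(696, array([ 0.5288, -0.2755,  0.0657]), np.float64(0.0188)), (173, array([ 0.5885, -0.2905,  0.0163]), np.float64(0.0041))])
```

View pics/s4.png

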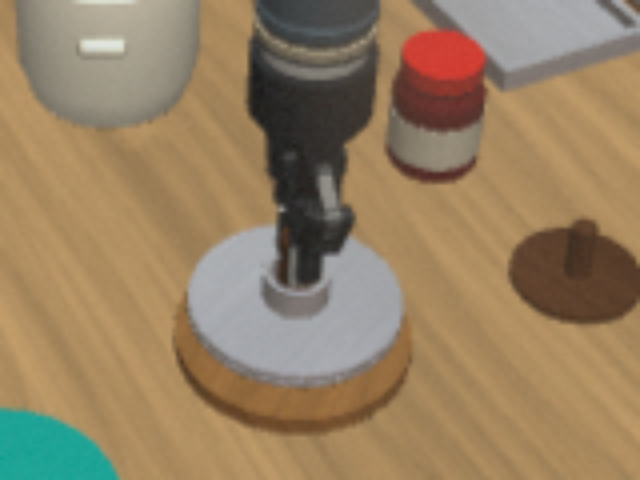

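View pics/w4.png

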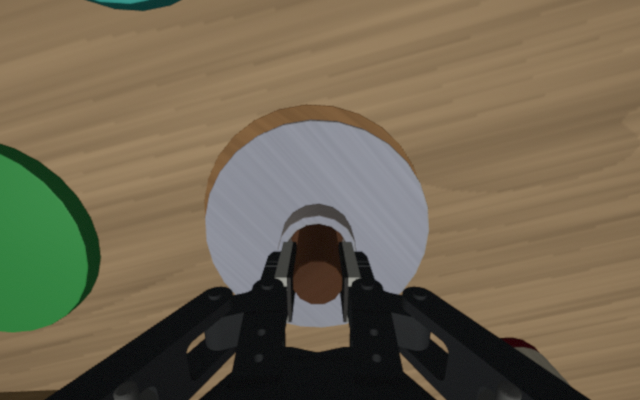

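The fingers hold the knob (gap 0.26, about 22 mm) with their tips clear of the collar. Lifting.

Emit:
apply_moves(increments=[[[0,0,-0.01,0],[0,0,-0.02,0],[0,0,-0.025,0],[0,0,-0.025,0],[0,0,-0.025,0]]])

```text
t: 4.75
tcp_pos: [0.5293, -0.2756, 0.2429]
tool_rot: [0.125, 0.992, 0.005, -0.008]
force: [0.4, -0.2, -5.1]
finger_gap: 0.265
```

Emit:
apply_moves(increments=[[[0,0,-0.02,0],[0,0,-0.02,0],[0,0,-0.005,0],[0,0,0,0]]])

```text
t: 5.15
tcp_pos: [0.5293, -0.2763, 0.2924]
tool_rot: [0.125, 0.992, 0.004, -0.007]
force: [-0.3, 0.6, -4.5]
finger_gap: 0.259
```

Run:
```python
from h import *
delta([.5375,.0325,.285])
im,d,c=snap("wrist","w5.png")
im,d,c=snap("side"); cv2.imwrite("pics/s5.png",cv2.resize(im[110:290,240:440,::-1],None,fx=3,fy=3))
```

```text
t 5.15 tcp [ 0.5293 -0.2763  0.2924] tool delta [0.0683 0.3012 0.0102] x [-0.969  0.247  0.016] z [-0.014  0.01  -1.   ] gap 0.259 F [-0.33  0.63 -4.54]
```

View pics/s5.png

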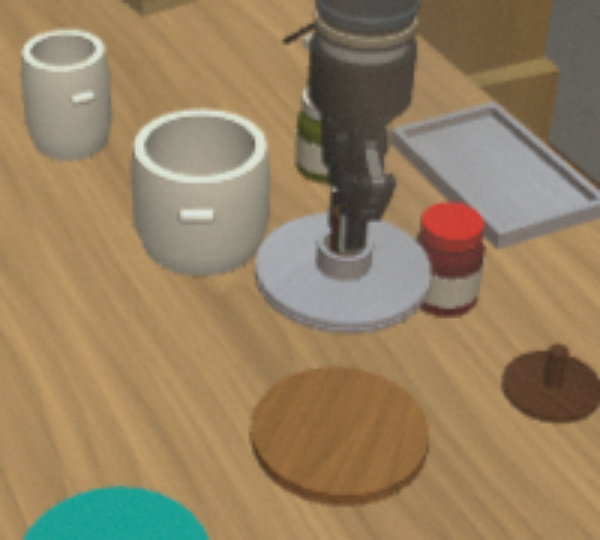

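View pics/w5.png

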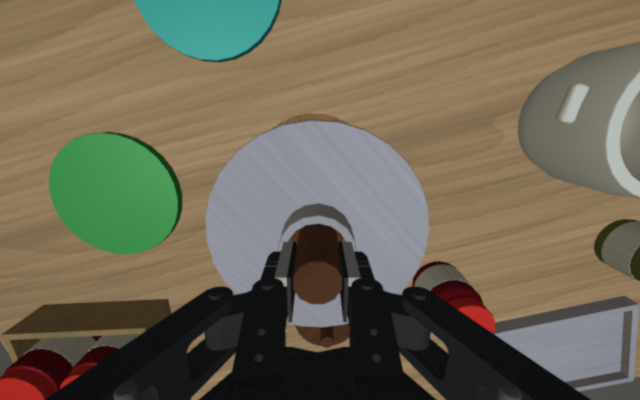

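The side view shows both lids lifted together and the board bare. The wrist view shows the cover unchanged in the hand. Now I carry them to the crock.

Emit:
apply_moves(increments=[[[0.004,0.02,0,0],[0.009,0.04,0,0],[0.009,0.04,0,0],[0.009,0.04,0,0],[0.009,0.04,0,0]]])

```text
t: 5.75
tcp_pos: [0.533, -0.0892, 0.2862]
tool_rot: [0.13, 0.991, 0.006, -0.013]
force: [0.9, 0.2, -4.5]
finger_gap: 0.258
```

Emit:
apply_moves(increments=[[[0.009,0.04,0,0],[0.009,0.035,0,0],[0.004,0.02,0,0],[0.002,0.01,0,0],[0,0,0,0]]])

```text
t: 6.25
tcp_pos: [0.5305, 0.0322, 0.282]
tool_rot: [0.126, 0.992, 0.008, -0.021]
force: [-0.6, 0.1, -4.7]
finger_gap: 0.262
```

Run:
```python
from h import *
delta([.5385,.031,.265])
```

```text
t 6.25 tcp [0.5305 0.0322 0.282 ] tool delta [-0.0088  0.0007  0.0166] x [-0.967  0.249  0.044] z [-0.04   0.021 -0.999] gap 0.262 F [-0.61  0.06 -4.72]
```

Run:
```python
from h import *
for n in ["top","side"]:
    im,d,c=snap(n); X=cloud(c,d); np.savez(n+"6.npz",im=im,d=d,K=c[0],R=c[1],o=c[2])
    y,x=np.array(proj(c,[.535,.033,.17]))[::-1].astype(int)
    cv2.imwrite(f"pics/{n}6.png",cv2.resize(im[y-60:y+60,x-80:x+80,::-1],None,fx=4,fy=4))
    m=(np.hypot(X[...,0]-.535,X[...,1]-.033)<.08)&(X[...,2]>.172)&(X[...,2]<.198)
    cs,_=cv2.findContours(m.astype(np.uint8),cv2.RETR_EXTERNAL,cv2.CHAIN_APPROX_NONE)
    P=X[m]; A=np.c_[P[:,:2]-[.535,.033],np.ones(len(P))]; s=np.linalg.lstsq(A,P[:,2],rcond=None)[0]; 
    for _ in range(3):
        r=abs(A@s-P[:,2])<.003; s=np.linalg.lstsq(A[r],P[r,2],rcond=None)[0]
    print(n,m.sum(),r.sum(),"plane",s)
    k=max(cs,key=len); hull=cv2.convexHull(k)[:,0]
    H=np.array([plane(c,q,s[2])[:2] for q in hull.astype(float)]); print(circ(H))
delta([.5385,.031,.265])
```

```text
top 479 388 plane [-0.03310736  0.03988306  0.18525145]
(array([0.5211, 0.027 , 0.0643]), np.float64(0.0164))
side 922 762 plane [-0.04126394  0.02294058  0.18314766]
(array([0.5182, 0.0248, 0.0745]), np.float64(0.004))
t 6.35 tcp [0.5309 0.0304 0.2822] tool delta [-0.0079  0.0024  0.0169] x [-0.967  0.251  0.043] z [-0.039  0.02  -0.999] gap 0.259 F [-0.28 -0.11 -4.03]
```

View pics/side6.png

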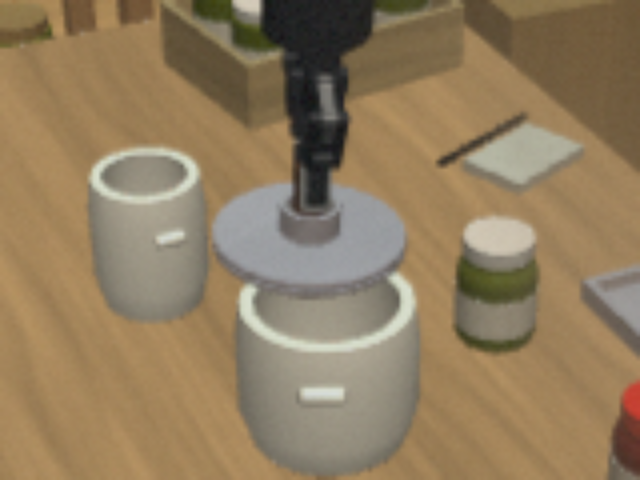

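View pics/top6.png

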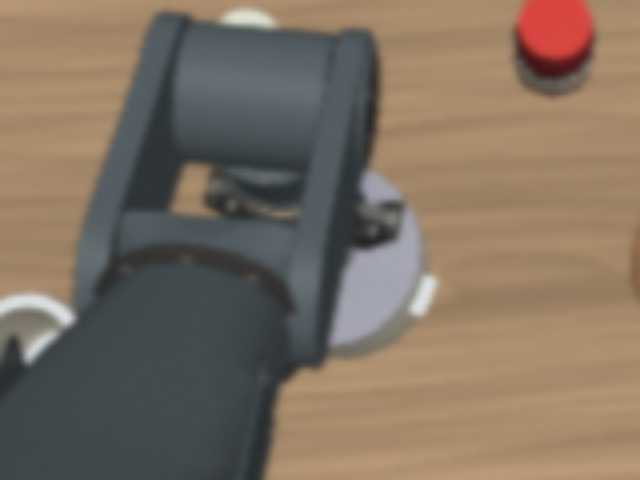

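Seen from the side, the lid sits about 11 mm short of the rim's centre (toward −x), because the tool has tilted about 0.045 rad. I'll shift it and watch the tilt.

Emit:
apply_moves(increments=[[[-0.011,0.003,0.01,0],[0,0,0,0]]])

```text
t: 6.55
tcp_pos: [0.5434, 0.0283, 0.2709]
tool_rot: [0.128, 0.992, 0.007, -0.02]
force: [0.1, 1.1, -4.1]
finger_gap: 0.26
```

```bash
cat >> h.py <<'E'
def lid(depth=.11):
    s=manip.sense(); z=Rn.from_quat(s["tool_rot"]).as_matrix()[:,2]; p=s["tcp_pos"]
    L=np.array(p)[:2]+[-.0012,.002]+depth*z[:2]
    print("lid est",L.round(4),"err to crock",(np.array([.5375,.0347])-L).round(4),"plug bottom z",(p[2]-.126).round(4))
def sidefit():
    im,d,c=snap("side"); X=cloud(c,d); s=manip.sense(); z0=s["tcp_pos"][2]-.098
    m=(np.hypot(X[...,0]-.535,X[...,1]-.033)<.09)&(abs(X[...,2]-z0)<.012)
    m=cv2.morphologyEx(m.astype(np.uint8),cv2.MORPH_OPEN,np.ones((3,3)))>0
    P=X[m];A=np.c_[P[:,:2]-[.535,.033],np.ones(len(P))]; q=np.linalg.lstsq(A,P[:,2],rcond=None)[0]
    for _ in range(5):
        r=abs(A@q-P[:,2])<.003; q=np.linalg.lstsq(A[r],P[r,2],rcond=None)[0]
    i=np.zeros(m.shape,np.uint8); i[m]=r
    i=cv2.morphologyEx(i,cv2.MORPH_OPEN,np.ones((3,3)))
    v,u=np.where(i); h=cv2.convexHull(np.stack([u,v],1).astype(np.int32))[:,0].astype(float)
    H=np.array([plane(c,a,q[2])[:2] for a in h]); print("side cover",circ(H),"plane",q.round(4)); return im
E
python3 - <<'E'
from h import *
delta([.5385,.031,.265]); lid(); im=sidefit()
z=np.load("side1.npz");c=(z["K"],z["R"],z["o"]);X=cloud(c,z["d"])
print(rimfit(c,z["im"],z["d"],[.535,.03],.12,.075,.006))
E
```

```text
t 6.55 tcp [0.5434 0.0283 0.2709] tool delta [0.0051 0.0013 0.0062] x [-0.966  0.254  0.041] z [-0.038  0.019 -0.999] gap 0.26 F [ 0.07  1.07 -4.13]
lid est [0.538  0.0324] err to crock [-0.0005  0.0023] plug bottom z 0.1449
side cover (array([0.5343, 0.0259, 0.0698]), np.float64(0.0022)) plane [-0.0355  0.0234  0.1727]
(np.float64(0.1186), [(104, array([0.5335, 0.028 , 0.0659]), np.float64(0.0016)), (88, array([0.5344, 0.0282, 0.0543]), np.float64(0.0018))])
```

The side-camera fit agrees with the dead-reckoned estimate: about 2 mm more in +y. Lowering in steps.

Emit:
apply_moves(increments=[[[0.0,0.002,0.01,0],[0,0,0.01,0]]])

```text
t: 6.8
tcp_pos: [0.5437, 0.029, 0.2512]
tool_rot: [0.129, 0.991, 0.007, -0.019]
force: [0.2, -0.7, -4.5]
finger_gap: 0.261
```

Run:
```python
from h import *
delta([.5385,.031,.232]); lid(.12); im=sidefit(); cv2.imwrite("pics/s7.png",cv2.resize(im[120:220,250:370,::-1],None,fx=5,fy=5))
```

```text
t 6.8 tcp [0.5437 0.029  0.2512] tool delta [0.0048 0.0004 0.0194] x [-0.966  0.256  0.039] z [-0.036  0.018 -0.999] gap 0.261 F [ 0.22 -0.71 -4.52]
lid est [0.5382 0.0332] err to crock [-0.0007  0.0015] plug bottom z 0.1252
side cover (array([0.5345, 0.0258, 0.0697]), np.float64(0.002)) plane [-0.0363  0.0235  0.1531]
```

View pics/s7.png

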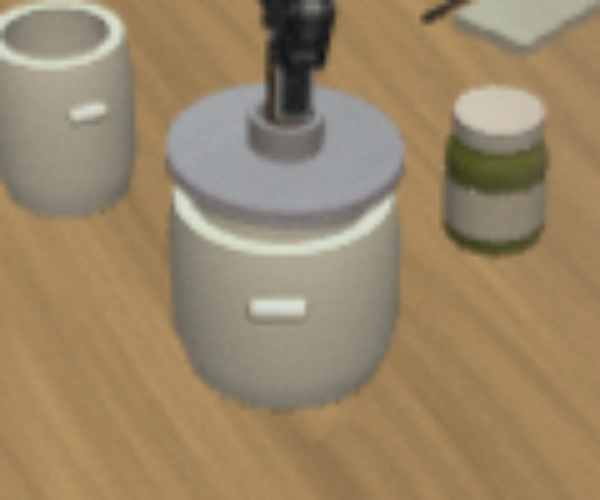

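The lid hovers just above the mouth, about centred. Lowering into it.

Emit:
apply_moves(increments=[[[0.001,0.002,0.005,0],[0,0,0.005,0]]])

```text
t: 7.05
tcp_pos: [0.5418, 0.0313, 0.2385]
tool_rot: [0.13, 0.991, 0.007, -0.021]
force: [2.4, -0.7, 5.2]
finger_gap: 0.26
```

Run:
```python
from h import *
delta([.5385,.031,.232]); lid(.12); im=sidefit()
```

```text
t 7.05 tcp [0.5418 0.0313 0.2385] tool delta [ 0.0029 -0.0012  0.0066] x [-0.965  0.257  0.043] z [-0.039  0.019 -0.999] gap 0.26 F [ 2.36 -0.74  5.18]
lid est [0.5359 0.0356] err to crock [ 0.0016 -0.0009] plug bottom z 0.1125
side cover (array([0.5315, 0.029 , 0.07  ]), np.float64(0.0023)) plane [-0.0483  0.0296  0.1401]
```

It touches (about 10 N upward, some +x), and both estimates put the lid about 2 mm short in x. I'll ease off, shift it +x and continue.

Emit:
apply_moves(increments=[[[-0.003,0,-0.001,0],[0,0,0.003,0]]])

```text
t: 7.3
tcp_pos: [0.545, 0.0305, 0.2361]
tool_rot: [0.13, 0.991, 0.007, -0.021]
force: [0.8, 0.8, -4.7]
finger_gap: 0.259
```

Run:
```python
from h import *
delta([.5385,.031,.232]); lid(.12); im=sidefit()
```

```text
t 7.3 tcp [0.545  0.0305 0.2361] tool delta [ 0.0062 -0.0013  0.0043] x [-0.966  0.256  0.043] z [-0.039  0.019 -0.999] gap 0.259 F [ 0.78  0.76 -4.7 ]
lid est [0.5391 0.0348] err to crock [-0.0016 -0.0001] plug bottom z 0.1101
side cover (array([0.5363, 0.0287, 0.0705]), np.float64(0.0024)) plane [-0.0378  0.0214  0.1378]
```

Free again and deeper, with the weight fully hanging. Continuing down.

Emit:
apply_moves(increments=[[[0.001,0,0.003,0],[0,0,0,0]]])

```text
t: 7.55
tcp_pos: [0.5435, 0.0311, 0.2334]
tool_rot: [0.129, 0.991, 0.007, -0.021]
force: [0.6, -1.0, -0.0]
finger_gap: 0.263
```

Run:
```python
from h import *
delta([.5385,.031,.232]); lid(.12); im=sidefit(); cv2.imwrite("pics/s8.png",cv2.resize(im[120:220,250:370,::-1],None,fx=5,fy=5))
```

```text
t 7.55 tcp [0.5435 0.0311 0.2334] tool delta [ 0.0047 -0.0014  0.0016] x [-0.966  0.256  0.043] z [-0.039  0.018 -0.999] gap 0.263 F [ 0.63 -1.04 -0.05]
lid est [0.5376 0.0353] err to crock [-0.0001 -0.0006] plug bottom z 0.1074
side cover (array([0.5346, 0.0288, 0.0698]), np.float64(0.0017)) plane [-0.0282  0.0131  0.1349]
```

View pics/s8.png

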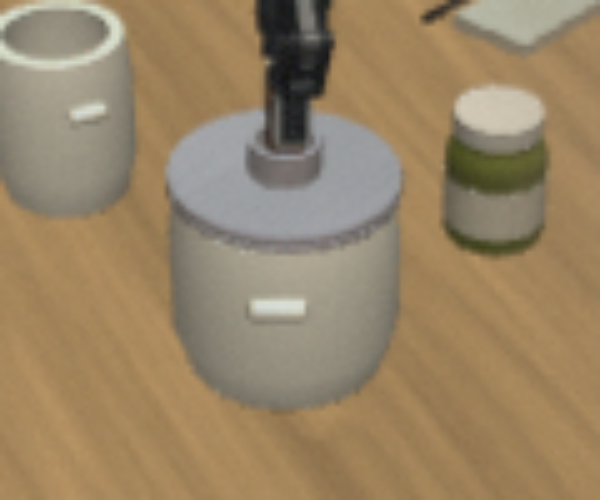

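The flange is touching (the crock now carries the weight) and the lids look seated and centred. One last small push, then open a little.

Emit:
apply_moves(increments=[[[0,0,0.0015,0]]])

```text
t: 7.7
tcp_pos: [0.5431, 0.0313, 0.2327]
tool_rot: [0.129, 0.991, 0.007, -0.021]
force: [-4.8, 1.3, 8.9]
finger_gap: 0.263
```

Emit:
apply_moves(increments=[[[0,0,0,0],[0,0,0,0],[0,0,0,0]]], fingers=0.4)

```text
t: 8.0
tcp_pos: [0.5441, 0.0311, 0.2334]
tool_rot: [0.129, 0.991, 0.007, -0.019]
force: [0.0, 0.9, 1.0]
finger_gap: 0.395
```

Run:
```python
from h import *
delta([.5385,.031,.232]); lid(.12); im=sidefit(); im,d,c=snap("wrist","w9.png")
```

```text
t 8.0 tcp [0.5441 0.0311 0.2334] tool delta [ 0.0053 -0.0015  0.0016] x [-0.966  0.256  0.04 ] z [-0.037  0.018 -0.999] gap 0.395 F [0.01 0.87 1.05]
lid est [0.5385 0.0353] err to crock [-0.001  -0.0006] plug bottom z 0.1074
side cover (array([0.5343, 0.029 , 0.0691]), np.float64(0.0009)) plane [-0.0009 -0.0023  0.1333]
```

View pics/w9.png

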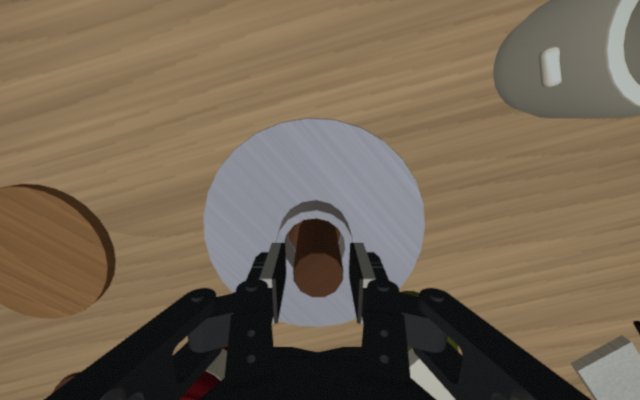

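The knob is released. The cover is level (slopes below 0.003), its plate top at 0.133 (0.134 expected) and centred on the rim. Next I open wide, then lower to the collar.

Emit:
apply_moves(increments=[[[0.0015,-0.0005,0,0],[0,0,0,0],[0,0,0,0],[0,0,0,0]]], fingers=1.0)

```text
t: 8.5
tcp_pos: [0.5424, 0.0309, 0.2332]
tool_rot: [0.13, 0.991, 0.007, -0.019]
force: [-0.0, -0.2, 1.0]
finger_gap: 0.996
```

Emit:
apply_moves(increments=[[[0.001,0,0.008,0],[0,0,0.008,0]]])

```text
t: 8.7
tcp_pos: [0.5414, 0.0314, 0.2173]
tool_rot: [0.13, 0.991, 0.007, -0.018]
force: [-0.1, -0.5, 0.4]
finger_gap: 1.001
```

Run:
```python
from h import *
delta([.541,.0316,.210]); im=sidefit(); im,d,c=snap("wrist","w10.png"); cv2.imwrite("pics/s10.png",cv2.resize(snap("side")[0][100:220,250:390,::-1],None,fx=4,fy=4))
```

```text
t 8.7 tcp [0.5414 0.0314 0.2173] tool delta [0.0002 0.     0.0073] x [-0.966  0.257  0.038] z [-0.034  0.018 -0.999] gap 1.001 F [-0.09 -0.46  0.39]Traceback (most recent call last):
  File "<stdin>", line 2, in <module>
  File "h.py", line 53, in sidefit
    v,u=np.where(i); h=cv2.convexHull(np.stack([u,v],1).astype(np.int32))[:,0].astype(float)
                       ~~~~~~~~~~~~~~~~~~~~~~~~~~~~~~~~~~~~~~~~~~~~~~~~~~^^^^^
TypeError: 'NoneType' object is not subscriptable
```

```bash
sed -i 's/def sidefit():/def sidefit(z0=.134):/; s/; s=manip.sense(); z0=s\["tcp_pos"\]\[2\]-.098//' h.py
python3 - <<'E'
from h import *
sidefit(); im,d,c=snap("wrist","w10.png"); cv2.imwrite("pics/s10.png",cv2.resize(snap("side")[0][100:220,250:390,::-1],None,fx=4,fy=4))
E
```

```text
side cover (array([0.5346, 0.0276, 0.0694]), np.float64(0.0012)) plane [ 0.0045 -0.0026  0.1331]
```

View pics/w10.png

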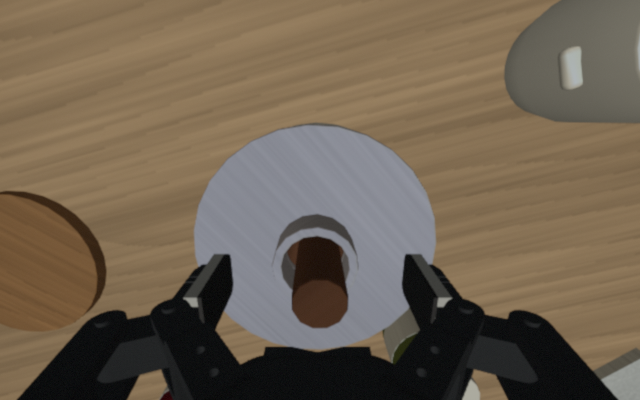

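View pics/s10.png

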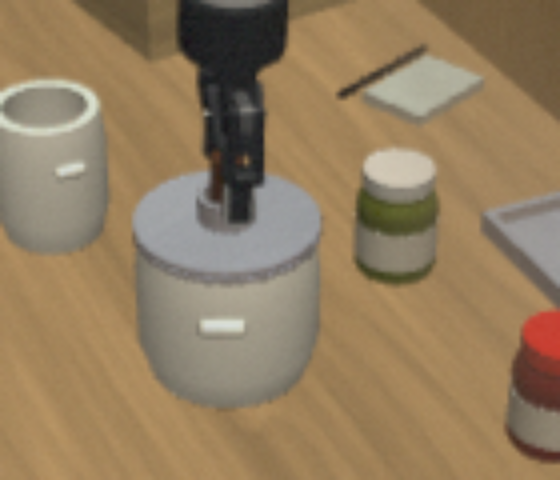

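The fingers straddle the collar, centred on it (collar column about 316, fingers 317). Lowering to TCP z of about 0.210, then closing gently.

Emit:
apply_moves(increments=[[[0,-0.0005,0.006,0],[0,0,0.0015,0],[0,0,0,0]]])

```text
t: 9.2
tcp_pos: [0.5414, 0.0309, 0.2093]
tool_rot: [0.13, 0.991, 0.007, -0.018]
force: [-1.1, -0.2, -0.2]
finger_gap: 0.999
```

Emit:
apply_moves(increments=[[[0,0,0,0],[0,0,0,0],[0,0,0,0],[0,0,0,0]]], fingers=0, newtons=50)

```text
t: 9.6
tcp_pos: [0.5416, 0.0308, 0.2099]
tool_rot: [0.129, 0.991, 0.007, -0.018]
force: [0.1, 0.1, 1.3]
finger_gap: 0.493
```

Run:
```python
from h import *
delta([.541,.0316,.210]);sidefit(); im,d,c=snap("wrist","w11.png"); cv2.imwrite("pics/s11.png",cv2.resize(snap("side")[0][120:200,260:360,::-1],None,fx=6,fy=6))
```

```text
t 9.6 tcp [0.5416 0.0308 0.2099] tool delta [ 0.0008  0.0006 -0.0001] x [-0.966  0.256  0.037] z [-0.034  0.018 -0.999] gap 0.493 F [0.07 0.07 1.27]
side cover (array([0.5349, 0.0288, 0.0694]), np.float64(0.0015)) plane [-0.0021  0.0044  0.1332]
```

View pics/w11.png

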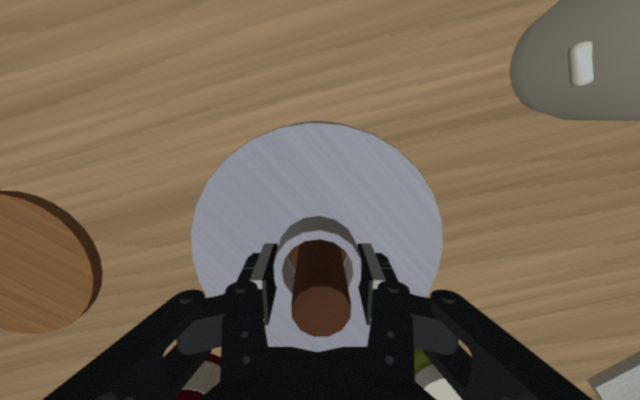

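View pics/s11.png

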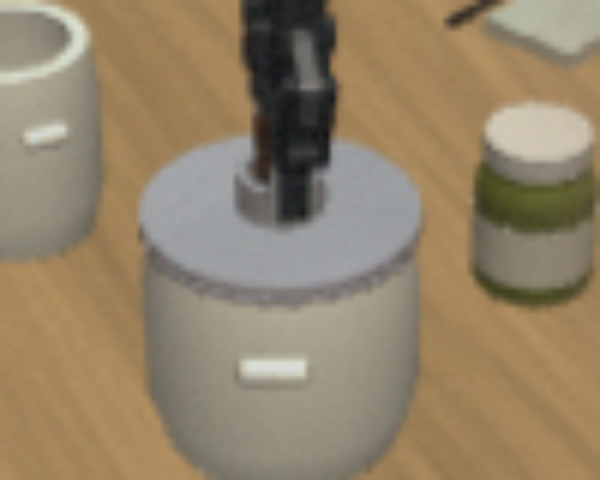

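The collar is gripped (gap 0.49, about 42 mm), with the knob roughly centred in it. I lift slowly along the world vertical, checking for drift.

Emit:
apply_moves(increments=[[[0.0002,0,-0.005,0],[0.0003,0,-0.008,0],[0.0003,0,-0.008,0]]])

```text
t: 10.05
tcp_pos: [0.5404, 0.0308, 0.2303]
tool_rot: [0.13, 0.991, 0.007, -0.02]
force: [-0.3, -0.3, -1.0]
finger_gap: 0.495
```

Run:
```python
from h import *
delta([.5416,.0308,.310]); im,d,c=snap("wrist","w12.png")
```

```text
t 10.05 tcp [0.5404 0.0308 0.2303] tool delta [ 0.0021  0.001  -0.0796] x [-0.966  0.257  0.041] z [-0.038  0.018 -0.999] gap 0.495 F [-0.34 -0.28 -1.01]
```

View pics/w12.png

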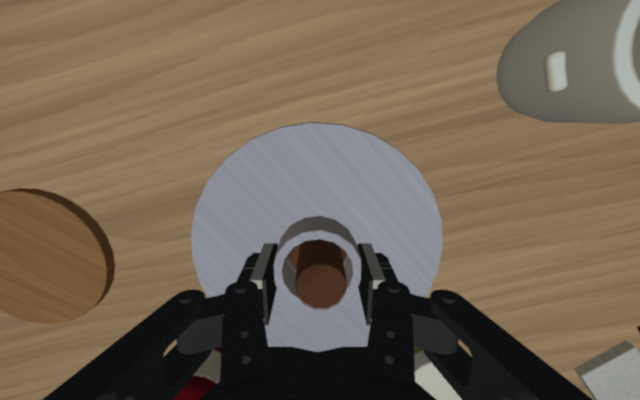

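The cover is rising and the knob stays put. The hand has drifted about 1.3 mm in −x, so I'll compensate.

Emit:
apply_moves(increments=[[[-0.001,0,-0.008,0],[-0.0003,0,-0.008,0],[-0.0003,0,-0.008,0]]])

```text
t: 10.4
tcp_pos: [0.5432, 0.0299, 0.2572]
tool_rot: [0.13, 0.991, 0.007, -0.019]
force: [-0.7, 0.1, -1.0]
finger_gap: 0.488
```

Run:
```python
from h import *
delta([.5416,.0308,.310]); im,d,c=snap("wrist","w13.png"); cv2.imwrite("pics/s13.png",cv2.resize(snap("side")[0][100:220,250:390,::-1],None,fx=4,fy=4))
```

```text
t 10.4 tcp [0.5432 0.0299 0.2572] tool delta [ 0.0039  0.0009 -0.0527] x [-0.966  0.257  0.04 ] z [-0.036  0.018 -0.999] gap 0.488 F [-0.69  0.1  -1.01]
```

View pics/w13.png

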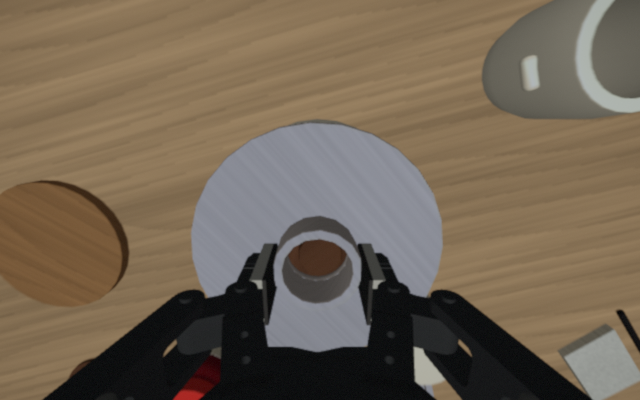

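View pics/s13.png

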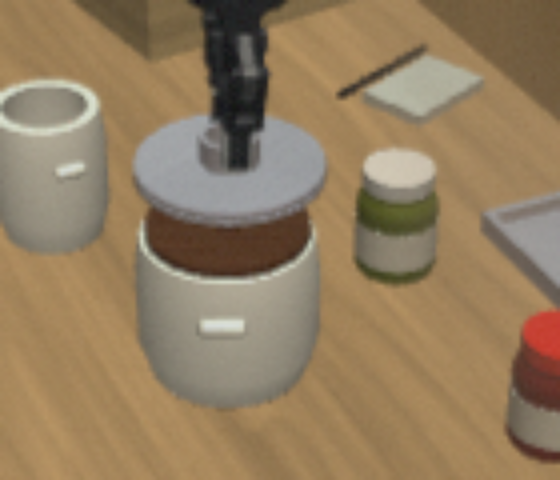

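The cover is 47 mm up and the dark inner lid stays seated. Continuing up.

Emit:
apply_moves(increments=[[[0.001,0,-0.01,0],[0,0,-0.01,0],[0,0,-0.015,0],[0,0,-0.015,0],[0,0,0,0]]])

```text
t: 11.0
tcp_pos: [0.5444, 0.0292, 0.3116]
tool_rot: [0.129, 0.991, 0.007, -0.018]
force: [0.5, -0.6, -1.1]
finger_gap: 0.491
```

Run:
```python
from h import *
delta([.5416,.0308,.320]); im,d,c=snap("wrist","w14.png"); im,d,c=snap("side");cv2.imwrite("pics/s14.png",cv2.resize(im[80:220,250:390,::-1],None,fx=4,fy=4))
X=cloud(c,d)
b=(np.hypot(X[...,0]-.535,X[...,1]-.03)<.08)&(im.astype(int).sum(-1)<240)&(X[...,2]>.11)&(X[...,2]<.2)
print("brown z pct",np.percentile(X[b][:,2],[5,50,95,99]).round(4))
```

```text
t 11.0 tcp [0.5444 0.0292 0.3116] tool delta [ 0.0034  0.0009 -0.0083] x [-0.966  0.257  0.037] z [-0.034  0.018 -0.999] gap 0.491 F [ 0.48 -0.64 -1.06]
brown z pct [0.1243 0.1274 0.1646 0.1808]
```

View pics/s14.png

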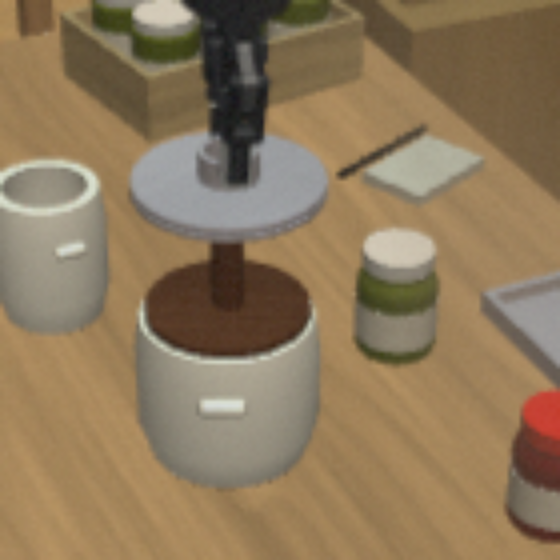

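The cover is about 101 mm up and the inner lid's flange top measures 0.127 (0.128 expected when home). One settling row and a final check before handing in.

Emit:
apply_moves(increments=[[[0,0,0,0],[0,0,0,0]]])

```text
t: 11.3
tcp_pos: [0.5422, 0.0295, 0.3083]
tool_rot: [0.13, 0.991, 0.007, -0.022]
force: [0.0, 0.1, -1.5]
finger_gap: 0.491
```

Run:
```python
from h import *
delta([.5416,.0308,.320]); sidefit(.234)
im,d,c=snap("side");X=cloud(c,d)
b=(np.hypot(X[...,0]-.535,X[...,1]-.03)<.07)&(im.astype(int).sum(-1)<240)&(abs(X[...,2]-.128)<.006)
P=X[b];A=np.c_[P[:,:2]-[.535,.03],np.ones(len(P))];print("flange plane",np.linalg.lstsq(A,P[:,2],rcond=None)[0].round(4),len(P))
v,u=np.where(b);h=cv2.convexHull(np.stack([u,v],1).astype(np.int32))[:,0].astype(float)
print("flange circle",circ(np.array([plane(c,q,.128)[:2] for q in h])))
print("rim",rimfit(c,im,d,[.535,.03],.12,.075,.004)[1][:1], np.abs(manip.sense()["qd"]).max())
```

```text
t 11.3 tcp [0.5422 0.0295 0.3083] tool delta [ 0.0015  0.0012 -0.0117] x [-0.966  0.256  0.045] z [-0.041  0.019 -0.999] gap 0.491 F [ 0.05  0.11 -1.48]
side cover (array([0.5353, 0.0283, 0.0698]), np.float64(0.0009)) plane [-0.0067  0.0041  0.2314]
flange plane [0.0017 0.0046 0.1272] 695
flange circle (array([0.5352, 0.0288, 0.0628]), np.float64(0.0011))
rim [(116, array([0.5358, 0.0322, 0.0639]), np.float64(0.0047))] 0.005398068089903547
```

Everything checks out: the cover is level, still and centred over the crock, and the inner lid is level at home height, centred on the rim. Handing in.

```bash
python3 -c "
from station import manip
print(manip.sign_off())"
```

```text
the job is handed in; nothing more can be done
None
```

The job is done and handed in at about 11.4 s of the 45 s. I carried both lids by the knob to the large crock, seated the inner lid and let go. I then lifted the steel cover off by its collar and handed in while still holding it. No verdict was reported.

**Cover at the end:**
- It was gripped (gap 0.49, about 42 mm) and level to about 0.01 rad.
- By the tool's rise it was lifted about 98 mm, which leaves its lower edge about 34 mm above the knob top.
- It sat about 2 mm from the crock's axis by the side camera.

**Inner lid at the end:**
- The flange top measured 0.127 m against 0.128 m when fully home, and it was level to about 0.005 rad.
- It was within about 2 mm of the rim centre I measured at the start with the same side camera.

**What disagreed or went wrong:**
- The final rim fit was poor, because the lid hid much of it. It put the rim about 3 mm from the flange centre, still inside the 7 mm limit.
- The tool tilted by up to about 0.045 rad during the moves.
- The plug touched the mouth once on the way down (about 10 N), so I eased off, shifted 3 mm and continued.

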